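Reset a tripped welding current control with the reset pin

ROBOT

A 7-joint arm with a two-finger parallel gripper is mounted at the origin on the work surface. World frame = base frame: x ahead of the robot, y to its left, z up, the work surface at z = 0. Lengths are in m, angles in degrees, forces in N, time in s.
With the tool pointing down it reaches from about 0.425 to 0.875 m from the base axis. Payload 4.7 kg.
Tool frame: the origin (TCP) lies at the very end of the fingers, on their centre line; the grasp point (between the pads) lies 19 mm behind it; z points along the fingers, y is the direction in which the jaws open and shut (so a half turn about z gives the same grasp; the last joint's range is limited). The gripper opens to 87 mm and grips with 3 to 60 N. Pads are 19 mm wide; open, the fingers measure 117 mm over their backs; the gripper's body (75 mm by 190 mm) begins 51 mm behind the grasp point.
Start: joints at [76.61, 18.392, -4.016, 83.108, 1.295, 78.541, -3.26], TCP at [0.159, -0.63, 0.223] pointing down, gripper open.
Joint ranges: [-163.93, 163.93], [-17.29, 119.83], [-79.2, 71.16], [3.27, 140.29], [-89.18, 269.18], [5.43, 117.66], [-154.24, 154.24]. Speed limits (degrees/s): [147.25, 147.25, 180, 180, 180, 180, 180].

INTERFACE

Orientations are given as [roll, pitch, yaw] about the fixed x, y, z axes, in that order (R = Rz(yaw) Ry(pitch) Rx(roll)).
In Python, from cell import env gives the robot as it stands.
- The arm moves only by the tool servo_tool, never from a script. Its argument "increments" is a list that holds one entry, the list of rows, each a list of 7 numbers: the shift along the tool's x, y, z in m, then the turn, a rotation vector about the tool's x, y, z in degrees, then the opening, from -1 (shut) to 1 (fully open). In form: [[[dx, dy, dz, rx, ry, rz, fingers], ...]]. A call has 1 to 20 rows; each row is the pose to reach, as a shift and turn from the pose commanded when the call began, along the tool's axes at that moment; what a row does not reach only later rows make up. A row lasts 1/10 s, in which the tool goes at most 50 mm and 8.59 degrees, less where a joint would pass 70% of its speed; a pose out of reach is approached as far as the arm can. A call with a gripper value outside its range is refused whole. The fingers move at their own pace and stop on an object; "squeeze" is the grip in N (left out, the last holds). Time passes only in rows, so rows that repeat a pose let the fingers close. It gives the time, the measured TCP pose, the force and the opening at its end, in the units of the state.
- env.get_obs(): the state, without advancing time (a new reading comes with each control period).
- env.read_camera(name): name is "side" or "top"; returns a dict with "frame" (384x512x3 uint8, blue, green, red), "intrinsics" (3x3 intrinsics, pixels), "D" ([k1, k2, p1, p2, k3] as OpenCV has them; the pictures are not rectified), "rvec" (rotation vector, rad) and "tvec" (3), from world to camera coordinates, as OpenCV has them. Camera axes: x right, y down, z forward; pixel columns grow to the right and rows downward; lengths in m; the calibration is good to about 2 mm. A picture is of the moment at which its call begins. There is no depth.
- env.sign_off(): hands the job in, once; it reports no verdict.
The state is a dict: "time_s": time; "qpos": joint angles; "joint_velocities": joint speeds; "effort": joint torques, N m; "tool_pos": TCP position; "tool_rot": TCP orientation; "force": force on the tool from outside, world axes, zero at the start; "wrist_torque": the same for the moment, N m; "grip_width": finger opening in m.
Only numpy, scipy, OpenCV 4.12 (cv2) and the standard library are available. Lean on these libraries where they do the work, as an engineer would, in place of code of your own. Each camera call takes 0.05 s, during which the arm holds its last target.

TASK

The welding current control on the bench has tripped: first turn its black current knob fully back (anticlockwise) to the zero stop, then lift the orange-handled reset pin out of its yellow stand, reach its tip through the round yellow-ringed aperture in the control's top and press the red button recessed inside fully down. Finish while still gripping the pin and holding the button down with it. Do not press the button while the knob is off zero, and leave the paste tin, the spray can and the pipe collar standing where they are.

Things in the scene. Friction and masses are not known exactly. Their poses are not given: they have to be found in the camera images.
- control: Welding current control, fixed to the bench: blue box with a grey top panel, 160 (x) by 260 (y) mm, flat top panel 90 mm above the bench. Origin at the centre of its underside; z up. Two flat steel mounting feet, 100 by 24 by 4 mm, stick out 22 mm at its y ends, at bench level. On the panel: knob on its +y half, aperture on its -y half, 130 mm apart, both at x = 0. Its position and yaw vary.
- knob (a joint): Current knob, angle in rad: 0 at the zero stop, growing clockwise seen from above, up to 2.7. It begins between 0.6 and 1.4 and must be turned back anticlockwise to 0, where it meets a hard stop. It stays where it is left (friction about 0.03 N m).
- knob_grip (a point): Point to grip the knob: on its vertical axis, 24 mm above the panel. The knob is a black bar 44 mm long, 12 mm wide, from 3 to 34 mm above the panel, on a steel disc of 40 mm diameter, 3 mm thick. This point's x axis lies along the bar and points to its white-marked end, z up. At zero the bar lies along the control's x axis, white end towards the control's +x, at the red mark on the panel.
- aperture (a point): Centre of the aperture's mouth, level with the panel: a round vertical hole of 16 mm diameter with a yellow ring painted round it. z up.
- button (a joint): Travel of the red button in m: 0 released, 0.008 fully down at its stop; it counts as down beyond 0.006. A spring pushes it back up: 2.5 N at the start, about 6 N fully down.
- button_face (a point): Centre of the red button's top face (13 mm diameter), inside the hole under the aperture, 22 mm below the panel when released, 30 mm when fully down.
- reset_pin: Reset pin, 109 mm long, 60 g, standing tip down in its stand, loose. Origin at its tip, z along it towards the handle. Steel shaft 7 mm diameter from 0 to 50 mm, steel collar 24 mm diameter from 50 to 54 mm, orange round handle 18 mm diameter from 54 to 109 mm.
- pin_tip (a point): Tip of the reset pin (its lowest point).
- pin_grip (a point): Middle of the pin's orange handle, 81 mm above the tip.
- stand: Yellow block fixed to the bench, 70 by 70 by 60 mm high, with a vertical hole of 11 mm diameter, 55 mm deep, in the middle of its top. The pin's collar rests on its top, so that the tip stands 10 mm above the bench. Origin at the centre of its underside. It may stand nearer or farther than the paste tin.
- paste_tin: Bystander: low round tin, grey with a green lid, 73 mm diameter, 38 mm high. Origin at the centre of its underside.
- spray_can: Bystander: spray can, white with a blue band, 60 mm diameter, 170 mm high. Origin at the centre of its underside.
- pipe_collar: Bystander: steel ring standing flat, 64 mm outside diameter, 45 mm high. Origin at the centre of its underside.
There are look-alikes about, which are no part of the job. What is shaped like the reset_pin but turquoise is not meant. Several things look just like the stand: the one meant starts farthest from the robot's base.

How it is judged:
By the outcome, as a careful person would: the job done as asked, in the order asked, and still so for the second after the job is handed in, while the arm keeps its last pose, push and grip.
It also fails if it takes over 56 s, if anything falls off the work surface, if the arm or the gripper's body presses on something with over 40 N, if the wrist force passes 120 N, or if a joint passes its speed limit or range.

## Working session

There is one attempt and no reset: what is moved stays moved. The work goes in short steps, Python scripts to look and compute and a tool call to move; the robot and the scene stay as the last step left them, time stands still between calls to the robot, and variables do not carry over. Pictures are saved under pics/ and viewed, and the job is handed in when it is done.

Besides the shell and the picture viewer there is one more tool, called after "Emit:" as name(argument=value, ...) on one line, values as JSON. servo_tool: Moves the arm, as the interface text tells. Its arguments: {"type":"object","properties":{"increments":{"type":"array","items":{"type":"array","items":{"type":"array","items":{"type":"number"}}}},"squeeze":{"type":"number"}},"required":["increments"]}

```bash
ls; mkdir -p pics
python3 - <<'E'
from cell import env
import cv2
o=env.get_obs(); print(o)
for n in("side","top"):
    c=env.read_camera(n); cv2.imwrite(f"pics/{n}0.png",c["frame"]); print(n,c["intrinsics"],c["D"],c["rvec"],c["tvec"])
E
```

```text
pics
{'time_s': 0.0, 'qpos': array([76.60943205, 18.43754251, -4.01668398, 83.17428043,  1.29629699,
       78.54038699, -3.26247784]), 'joint_velocities': array([-0.00370992,  0.00607083,  0.04106369, -0.01244464,  0.01534833,
        0.00156942,  0.00443169]), 'effort': array([-8.23513310e-04, -4.91282737e+01, -4.04027542e-01, -3.12526989e+01,
       -6.39628479e-02,  4.37894999e-02,  1.86627576e-04]), 'tool_pos': array([ 0.15925366, -0.6296259 ,  0.22148432]), 'tool_rot': array([-1.79893110e+02,  6.63819973e-03,  1.41991846e+01]), 'force': array([-0.14002652,  0.50906576, -0.8397678 ]), 'wrist_torque': array([ 0.03968935,  0.0220499 , -0.01053747]), 'grip_width': 0.0871948459156183}
side [[422.45682657   0.         253.32378723]
 [  0.         422.45682657 187.47591839]
 [  0.           0.           1.        ]] [-0.06575858  0.          0.          0.          0.        ] [ 0.66268609 -2.65115237  1.08003034] [0.4224695  0.23208244 1.01815905]
top [[484.30833922   0.         262.11031327]
 [  0.         484.30833922 181.81093289]
 [  0.           0.           1.        ]] [-0.08477948  0.          0.          0.          0.        ] [ 2.12279838 -2.08212081  0.227166  ] [-0.01163678  0.49670599  1.49007275]
```

View pics/side0.png

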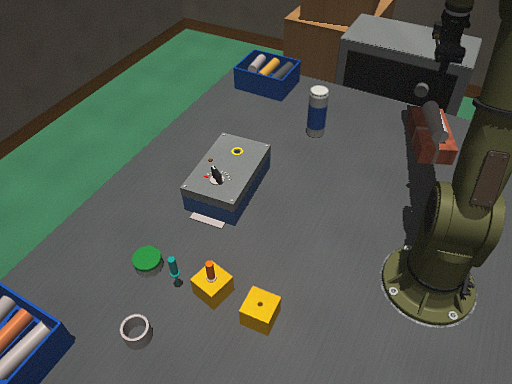

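View pics/top0.png

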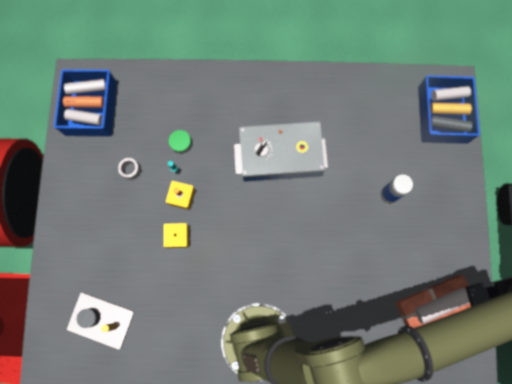

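Candidates for the pin are orange at side (211,272) / top (180,193), and turquoise at side (173,265) / top (173,166). Turquoise is excluded by the description. Candidates for the stand are side (211,285) / top (180,194) holding the orange pin, and the empty one at side (260,308) / top (175,235), which is nearer the base. I choose the orange pin and its stand, and check that in a crop.

```bash
cat > h.py <<'E'
import numpy as np, cv2
from cell import env
def cam(n):
    c=env.read_camera(n); c['R']=cv2.Rodrigues(np.array(c['rvec'],float))[0]; c['t']=np.array(c['tvec'],float).ravel(); c['K']=np.array(c['intrinsics'],float); c['D']=np.array(c['D'],float); return c
def ray(c,uv):
    p=cv2.undistortPoints(np.array([[uv]],float),c['K'],c['D'])[0,0]
    d=c['R'].T@np.array([p[0],p[1],1.]); return -c['R'].T@c['t'], d/np.linalg.norm(d)
def onz(c,uv,z):
    o,d=ray(c,uv); return o+d*(z-o[2])/d[2]
def tri(a,ua,b,ub):
    o1,d1=ray(a,ua);o2,d2=ray(b,ub)
    s=np.linalg.lstsq(np.c_[d1,-d2],o2-o1,rcond=None)[0]
    p=o1+s[0]*d1;q=o2+s[1]*d2; return (p+q)/2,np.linalg.norm(p-q)
def proj(c,P): return cv2.projectPoints(np.atleast_2d(np.array(P,float)),c['R'] if 0 else np.array(c['rvec'],float),c['t'],c['K'],c['D'])[0][:,0]
def blobs(c,lo,hi,amin=6):
    m=cv2.inRange(cv2.cvtColor(c['frame'],cv2.COLOR_BGR2HSV),lo,hi)
    n,l,s,ce=cv2.connectedComponentsWithStats(m)
    return m,[(tuple(np.round(ce[i],1)),s[i].tolist()) for i in range(1,n) if s[i][4]>=amin]
def crop(c,x0,y0,x1,y1,k,name):
    cv2.imwrite(name,cv2.resize(c['frame'][y0:y1,x0:x1],None,fx=k,fy=k,interpolation=cv2.INTER_CUBIC))
E
python3 - <<'E'
from h import *
s=cam('side');t=cam('top')
a=cv2.resize(s['frame'][120:220,170:280],None,fx=4,fy=4,interpolation=2)
b=cv2.resize(t['frame'][115:185,228:332],None,fx=4,fy=4,interpolation=2)
d=np.zeros((a.shape[0]+0,a.shape[1]+0,3),np.uint8)
cv2.imwrite('pics/cs.png',a);cv2.imwrite('pics/ct.png',b)
crop(s,120,235,290,345,4,'pics/ss.png');crop(t,150,120,210,255,4,'pics/st.png')
for n,c in(('side',s),('top',t)):
    for col,lo,hi in(('yellow',(20,140,100),(33,255,255)),('orange',(3,150,110),(16,255,255)),('turq',(85,120,40),(97,255,255))):
        print(n,col,blobs(c,lo,hi)[1])
E
```

```text
side yellow [((np.float64(268.1), np.float64(65.3)), [261, 58, 16, 16, 55]), ((np.float64(276.2), np.float64(64.0)), [274, 62, 5, 4, 6]), ((np.float64(236.6), np.float64(150.7)), [231, 147, 12, 8, 48]), ((np.float64(211.2), np.float64(280.0)), [190, 261, 43, 37, 658]), ((np.float64(222.1), np.float64(295.4)), [208, 283, 26, 25, 141]), ((np.float64(258.2), np.float64(308.9)), [239, 286, 42, 50, 1209]), ((np.float64(200.0), np.float64(295.1)), [199, 293, 3, 6, 8]), ((np.float64(206.9), np.float64(299.7)), [205, 298, 5, 4, 9])]
side orange [((np.float64(447.3), np.float64(136.7)), [439, 110, 18, 41, 151]), ((np.float64(209.6), np.float64(159.1)), [208, 158, 4, 3, 7]), ((np.float64(208.6), np.float64(263.5)), [205, 260, 8, 7, 43]), ((np.float64(210.0), np.float64(271.9)), [208, 269, 5, 8, 22]), ((np.float64(13.2), np.float64(326.1)), [0, 309, 31, 41, 489])]
side turq [((np.float64(172.7), np.float64(266.4)), [167, 256, 13, 22, 128])]
top yellow [((np.float64(440.6), np.float64(109.9)), [434, 109, 15, 2, 16]), ((np.float64(179.8), np.float64(194.6)), [166, 182, 28, 27, 490]), ((np.float64(175.4), np.float64(235.1)), [164, 224, 24, 24, 550]), ((np.float64(108.5), np.float64(327.0)), [108, 326, 2, 3, 6])]
top orange [((np.float64(5.0), np.float64(139.0)), [0, 139, 11, 1, 11]), ((np.float64(177.8), np.float64(192.2)), [177, 191, 3, 3, 6]), ((np.float64(3.5), np.float64(273.0)), [0, 273, 8, 1, 8]), ((np.float64(20.0), np.float64(274.0)), [13, 274, 15, 1, 15]), ((np.float64(4.4), np.float64(382.6)), [0, 382, 10, 2, 11])]
top turq [((np.float64(172.0), np.float64(166.0)), [168, 161, 9, 11, 53])]
```

View pics/cs.png

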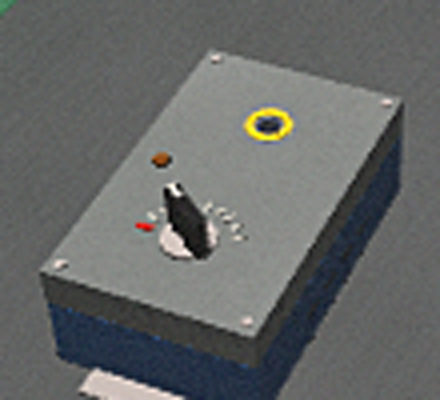

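View pics/ct.png

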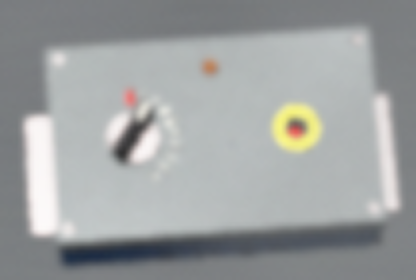

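View pics/ss.png

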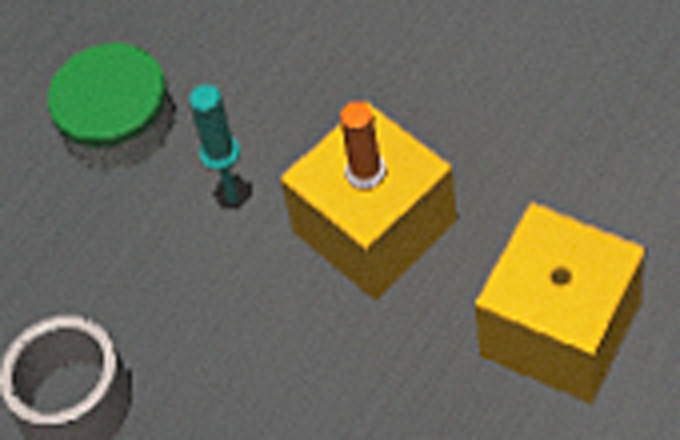

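View pics/st.png

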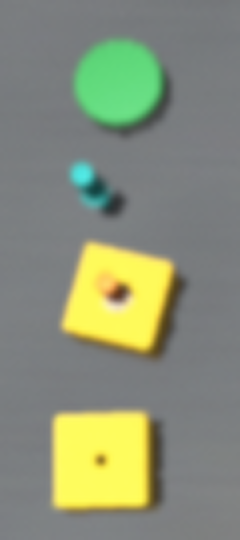

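The crops confirm it: the orange pin stands in the rotated block (side (211,272), top (178,192)), and that block is farther from the base than the empty one. In the top view the knob's white end lies about 40° clockwise of the red mark. Measuring now.

```bash
cat > m.py <<'E'
from h import *
s=cam('side');t=cam('top')
f=lambda x,y,x0,y0:((x+.5)/4-.5+x0,(y+.5)/4-.5+y0)
m,b=blobs(t,(18,90,90),(35,255,255)); print([x for x in b if 290<x[0][0]<315])
rt=[x[0] for x in b if 290<x[0][0]<315][0]
m,b=blobs(s,(18,90,90),(35,255,255)); rs=[x[0] for x in b if 225<x[0][0]<245 and x[0][1]<160][0]
print('ring',onz(t,rt,.09),onz(s,rs,.09),tri(t,rt,s,rs))
cs=[onz(t,f(*p,228,115),.09) for p in((47,52),(367,28),(386,222),(62,242))]
cs2=[onz(s,f(*p,170,120),.09) for p in((40,272),(211,52),(403,102),(255,338))]
for C in(cs,cs2):
    C=np.array(C);print(np.round(C[:,:2],4).tolist(),'sides',[round(float(np.linalg.norm(C[i]-C[(i+1)%4])),4) for i in range(4)],'cen',C.mean(0)[:2])
    ey=C[0]-C[1]+C[3]-C[2];ex=C[0]-C[3]+C[1]-C[2]
    print('yaw', np.degrees(np.arctan2(-ey[0],ey[1])),np.degrees(np.arctan2(ex[1],ex[0])))
k=onz(t,f(134,137,228,115),.093),onz(s,f(188,238,170,120),.093); print('disc',k)
w=onz(t,f(151,108,228,115),.124),onz(t,f(122,160,228,115),.124);print('bar top',w)
w=onz(s,f(173,188,170,120),.124),onz(s,f(200,252,170,120),.124);print('bar side',w)
# pin: top face of handle at z .119
pt=f(105,280,150,120);ps=f(357,114,120,235)
print('pin top',onz(t,pt,.119),onz(s,ps,.119),tri(t,pt,s,ps))
for nm,c,P in(('t',t,[f(*p,150,120) for p in((88,243),(174,262),(155,353),(63,330))]),('s',s,[f(*p,120,235) for p in((283,180),(372,103),(451,168),(365,248))])):
    C=np.array([onz(c,p,.06) for p in P]);print('stand',nm,C.mean(0),np.linalg.norm(C-np.roll(C,1,0),axis=1),np.degrees(np.arctan2(*(C[1]-C[0])[[1,0]])))
print('tip turq',onz(t,f(82,175,150,120),.109),onz(s,f(206,97,120,235),.109))
print('tin',onz(t,f(119,82,150,120),.038),onz(s,f(106,92,120,235),.038))
print('collar t',onz(t,(128.5,168),.045))
print('can',onz(t,(402,184),.17))
E
python3 m.py
```

```text
[((np.float64(301.4), np.float64(146.4)), [297, 142, 10, 10, 65])]
ring [ 0.60638702 -0.12456687  0.09      ] [ 0.6024801  -0.12476836  0.09      ] (array([ 0.60475258, -0.12515846,  0.08947675]), np.float64(0.0036279647274308846))
[[0.6653, 0.074], [0.6906, -0.1823], [0.5302, -0.196], [0.5093, 0.0575]] sides [0.2575, 0.1609, 0.2544, 0.1569] cen [ 0.59885466 -0.06171792]
yaw 5.18106433635626 5.45010679164251
[[0.6626, 0.0779], [0.6846, -0.1789], [0.526, -0.1929], [0.5036, 0.0626]] sides [0.2577, 0.1592, 0.2564, 0.1598] cen [ 0.59417024 -0.05782529]
yaw 4.952769304827574 5.274907391783011
disc (array([0.59486893, 0.00290043, 0.093     ]), array([0.5893111 , 0.00642849, 0.093     ]))
bar top (array([ 0.60935597, -0.0101582 ,  0.124     ]), array([0.56703948, 0.01143538, 0.124     ]))
bar side (array([ 0.60499757, -0.00417641,  0.124     ]), array([0.55634049, 0.03981199, 0.124     ]))
pin top [0.4530407  0.26030388 0.119     ] [0.44780258 0.26167154 0.119     ] (array([0.45165404, 0.26018172, 0.11545869]), np.float64(0.004363834396786039))
stand t [0.45172408 0.25878898 0.06      ] [0.07256879 0.07116278 0.07443311 0.07595783] -101.49592703264216
stand s [0.44682594 0.26196338 0.06      ] [0.06714367 0.0714054  0.06677521 0.06932718] -103.62071477420642
tip turq [0.53811955 0.28514636 0.109     ] [0.53416944 0.28685033 0.109     ]
tin [0.63648319 0.27401687 0.038     ] [0.63115526 0.27804429 0.038     ]
collar t [0.53688985 0.43398166 0.045     ]
can [ 0.47229187 -0.41734797  0.17      ]
```

```bash
cat > go.py <<'E'
import sys
from h import *
from scipy.spatial.transform import Rotation as R
x,y,z,yaw=map(float,sys.argv[1:5]); o=env.get_obs()
T=R.from_euler('xyz',o['tool_rot'],degrees=True); G=R.from_euler('xyz',[180,0,yaw],degrees=True)
print('t',round(o['time_s'],2),'pos',o['tool_pos'].round(4),'rot',np.round(o['tool_rot'],2),'F',o['force'].round(1),'w',round(o['grip_width'],4),'q',o['qpos'].round(0))
print('d',np.round(T.inv().apply(np.array([x,y,z])-o['tool_pos']),4),'rv',np.round((T.inv()*G).as_rotvec(degrees=True),2))
E
python3 go.py .591 .005 .2 150
```

```text
t 0.3 pos [ 0.1593 -0.63    0.2222] rot [-179.97    0.     14.2 ] F [-0.4  0.3  0.3] w 0.0871 q [77. 18. -4. 83.  1. 79. -3.]
d [ 0.5742 -0.5097  0.0225] rv [-2.000e-02 -4.000e-02 -1.358e+02]
```

Emit:
servo_tool(increments=[[[0.574,-0.51,0,0,0,-136,0.2],[0.574,-0.51,0,0,0,-136,0.2],[0.574,-0.51,0,0,0,-136,0.2],[0.574,-0.51,0,0,0,-136,0.2],[0.574,-0.51,0,0,0,-136,0.2],[0.574,-0.51,0,0,0,-136,0.2],[0.574,-0.51,0,0,0,-136,0.2],[0.574,-0.51,0,0,0,-136,0.2],[0.574,-0.51,0,0,0,-136,0.2],[0.574,-0.51,0,0,0,-136,0.2],[0.574,-0.51,0,0,0,-136,0.2],[0.574,-0.51,0,0,0,-136,0.2],[0.574,-0.51,0,0,0,-136,0.2],[0.574,-0.51,0,0,0,-136,0.2],[0.574,-0.51,0,0,0,-136,0.2],[0.574,-0.51,0,0,0,-136,0.2],[0.574,-0.51,0,0,0,-136,0.2],[0.574,-0.51,0,0,0,-136,0.2],[0.574,-0.51,0,0,0,-136,0.2],[0.574,-0.51,0,0,0,-136,0.2]]], squeeze=30)

```text
time_s: 2.3
tool_pos: [0.5903, 0.0029, 0.2226]
tool_rot: [-179.9, 0.0, 150.0]
force: [-0.8, -0.2, -0.2]
grip_width: 0.0521
```

```bash
python3 - <<'E'
from h import *
o=env.get_obs()
s=cam('side');t=cam('top')
print(o['qpos'].round(0), 'proj tcp',proj(s,o['tool_pos']),proj(t,o['tool_pos']))
crop(s,150,60,290,220,5 if 0 else 3.7,'pics/s2.png');crop(t,210,90,350,200,4,'pics/t2.png')
E
python3 go.py .591 .005 .15 150
```

```text
[ 35.  16. -46.  91.  12.  78.  48.] proj tcp [[212.93710078 141.29664648]] [[260.85606716 137.63573239]]
t 2.4 pos [0.5905 0.0036 0.2227] rot [-1.7995e+02  4.0000e-02  1.5004e+02] F [-0.4  0.2 -0.3] w 0.052 q [ 35.  16. -46.  91.  12.  78.  48.]
d [0.0003 0.0016 0.0727] rv [-0.05  0.04  0.04]
```

View pics/s2.png

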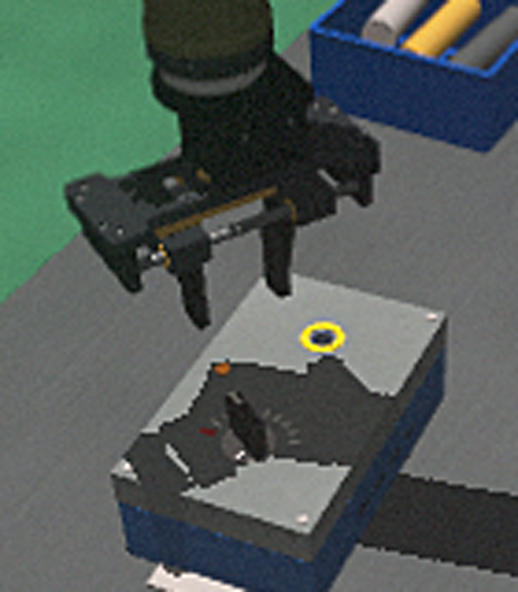

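View pics/t2.png

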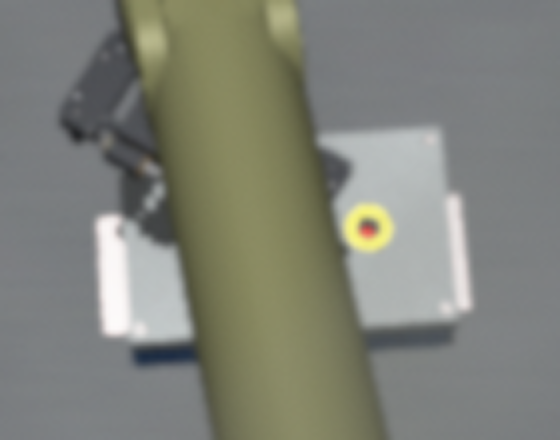

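Side view: the fingertips at crop (203,327) and (280,293) straddle the bar's axis, roughly perpendicular to the bar at (245,425). The top view is blocked by the forearm. Descending.

Emit:
servo_tool(increments=[[[0,0.001,0.05,0,0,0,0.2],[0,0.001,0.09,0,0,0,0.2],[0,0.001,0.11,0,0,0,0.2],[0,0.001,0.122,0,0,0,0.2],[0,0.001,0.122,0,0,0,0.2],[0,0.001,0.122,0,0,0,0.2]]])

```text
time_s: 3.0
tool_pos: [0.5921, 0.0058, 0.1017]
tool_rot: [180.0, 0.1, 150.2]
force: [-0.8, -0.1, 0.8]
grip_width: 0.0517
```

```bash
python3 - <<'E'
from h import *
s=cam('side')
crop(s,170,110,290,220,5,'pics/s3.png')
E
python3 go.py .591 .005 .098 150
```

```text
t 3.05 pos [0.5924 0.0059 0.1022] rot [1.7994e+02 1.4000e-01 1.5018e+02] F [-0.1  0.4  0.2] w 0.0524 q [ 33.  22. -44.  99.  17.  66.  45.]
d [ 0.0008 -0.0015  0.0042] rv [0.06 0.14 0.18]
```

View pics/s3.png

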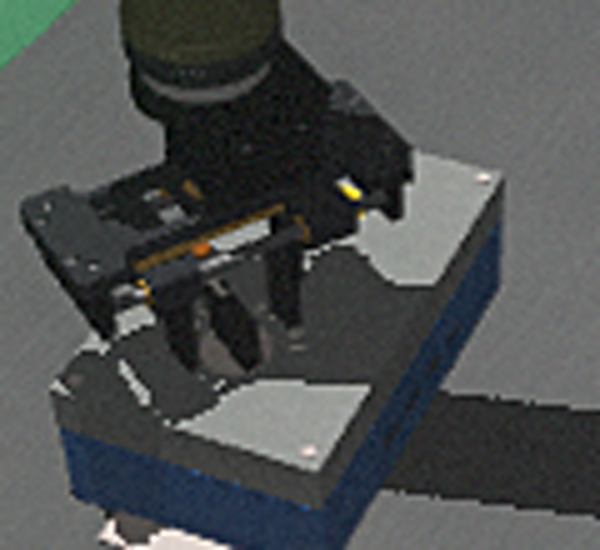

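The bar (crop (235,330)) is between the fingers (185,340) and (290,300). Closing.

Emit:
servo_tool(increments=[[[0,-0.001,0.002,0,0,0,-0.4],[0,-0.001,0.002,0,0,0,-1],[0,-0.001,0.002,0,0,0,-1],[0,-0.001,0.002,0,0,0,-1],[0,-0.001,0.002,0,0,0,-1],[0,-0.001,0.002,0,0,0,-1],[0,-0.001,0.002,0,0,0,-1],[0,-0.001,0.002,0,0,0,-1]]], squeeze=20)

```text
time_s: 3.85
tool_pos: [0.5912, 0.0061, 0.0986]
tool_rot: [179.9, 0.0, 150.2]
force: [2.2, 2.9, -1.4]
grip_width: 0.0117
```

```bash
python3 - <<'E'
from h import *
o=env.get_obs();print(o['force'],o['wrist_torque'],o['grip_width'])
E
python3 go.py .591 .005 .098 187
```

```text
[ 2.23583938  2.87549775 -1.39553925] [ 0.68551744 -0.66969662 -0.00544692] 0.011663723892028315
t 3.85 pos [0.5912 0.0061 0.0986] rot [1.7991e+02 2.0000e-02 1.5024e+02] F [ 2.2  2.9 -1.4] w 0.0117 q [ 33.  22. -44.  99.  17.  65.  45.]
d [-0.0003 -0.001   0.0006] rv [  0.08   0.05 -36.76]
```

Emit:
servo_tool(increments=[[[0,-0.001,0.002,0,0,-5,-1],[0,-0.001,0.002,0,0,-10,-1],[0,-0.001,0.002,0,0,-15,-1],[0,-0.001,0.002,0,0,-20,-1],[0,-0.001,0.002,0,0,-25,-1],[0,-0.001,0.002,0,0,-30,-1],[0,-0.001,0.002,0,0,-32,-1],[0,-0.001,0.002,0,0,-32,-1]]])

```text
time_s: 4.65
tool_pos: [0.5909, 0.0048, 0.0985]
tool_rot: [-180.0, 0.1, -177.7]
force: [-2.8, 1.2, 8.7]
grip_width: 0.0122
```

```bash
python3 - <<'E'
from h import *
o=env.get_obs();print(o['force'],o['wrist_torque'],o['grip_width'])
E
python3 go.py .591 .005 .098 187
```

```text
[-2.76345759  1.19689214  8.7034309 ] [0.45451521 0.27448161 0.10818893] 0.012234500397015782
t 4.65 pos [0.5909 0.0048 0.0985] rot [-1.7999e+02  8.0000e-02 -1.7774e+02] F [-2.8  1.2  8.7] w 0.0122 q [ 38.  24. -50.  99.  20.  66.  74.]
d [-0.0001  0.0002  0.0005] rv [-0.01  0.08 -4.74]
```

Continue in small turns until the torque shows the stop.

Emit:
servo_tool(increments=[[[0,0,0,0,0,-1,-1],[0,0,0,0,0,-2,-1],[0,0,0,0,0,-2,-1],[0,0,0,0,0,-2,-1]]])

```text
time_s: 5.05
tool_pos: [0.591, 0.0047, 0.0985]
tool_rot: [-180.0, 0.1, -175.8]
force: [-1.3, 1.6, 9.8]
grip_width: 0.0119
```

Run:
```python
from h import *
o=env.get_obs();print(o['force'],o['wrist_torque'],o['grip_width'],o['tool_rot'],o['tool_pos'])
```

```text
[-1.31271193  1.6005053   9.75254407] [ 0.48981252  0.3713618  -0.00231878] 0.011924742478088668 [-1.79971344e+02  8.06886603e-02 -1.75774360e+02] [0.59097272 0.00472563 0.09850305]
```

Emit:
servo_tool(increments=[[[0,0,0,0,0,-1,-1],[0,0,0,0,0,-2,-1],[0,0,0,0,0,-2,-1],[0,0,0,0,0,-2,-1]]])

```text
time_s: 5.45
tool_pos: [0.591, 0.0047, 0.0985]
tool_rot: [-180.0, 0.1, -173.8]
force: [-1.9, 1.3, 9.6]
grip_width: 0.012
```

Run:
```python
from h import *
o=env.get_obs();print(o['force'],o['wrist_torque'],o['grip_width'],o['tool_rot'],o['tool_pos'])
```

```text
[-1.92472388  1.2999804   9.60168734] [ 0.46186154  0.38077507 -0.36088029] 0.011955949826803834 [-1.79983953e+02  8.02156744e-02 -1.73842857e+02] [0.59099347 0.00467329 0.09852742]
```

Emit:
servo_tool(increments=[[[0,0,0,0,0,-1,-1],[0,0,0,0,0,-2,-1],[0,0,0,0,0,-2,-1],[0,0,0,0,0,-2,-1]]])

```text
time_s: 5.85
tool_pos: [0.5911, 0.0047, 0.0984]
tool_rot: [-180.0, 0.1, -171.9]
force: [-1.7, 1.1, 9.3]
grip_width: 0.0122
```

Run:
```python
from h import *
o=env.get_obs();print(o['force'],o['wrist_torque'],o['grip_width'],o['tool_rot'],o['tool_pos'])
```

```text
[-1.7400924   1.14729615  9.33216136] [ 0.53072638  0.23329095 -0.41774584] 0.01215095387327335 [-1.79994940e+02  8.84405537e-02 -1.71868075e+02] [0.59105572 0.00469341 0.09844794]
```

Torque rose to about −0.4 N m, against 0.03 N m friction, from yaw ≈185°. That is the stop, at the panel's own yaw of about 5°. Opening and lifting.

Emit:
servo_tool(increments=[[[0,0,0,0,0,0,0],[0,0,0,0,0,0,0.2],[0,0,0,0,0,0,0.2],[0,0,0,0,0,0,0.2],[0,0,-0.03,0,0,0,0.2],[0,0,-0.07,0,0,0,0.2],[0,0,-0.1,0,0,0,0.2],[0,0,-0.1,0,0,0,0.2]]])

```text
time_s: 6.65
tool_pos: [0.5929, 0.0047, 0.201]
tool_rot: [-179.9, 0.4, -171.8]
force: [1.3, 0.9, -0.1]
grip_width: 0.0519
```

```bash
python3 - <<'E'
from h import *
s=cam('side')
crop(s,170,110,290,220,5,'pics/s4.png')
E
python3 go.py .45 .261 .2 150;python3 go.py .45 .261 .2 196
```

```text
t 6.7 pos [0.5915 0.0043 0.1985] rot [-179.93    0.21 -171.81] F [-0.  -0.2 -0.8] w 0.0519 q [ 41.  19. -53.  92.  16.  76.  83.]
d [ 0.1035  0.2743 -0.0022] rv [-0.    0.22 38.19]
t 6.7 pos [0.5915 0.0043 0.1985] rot [-179.93    0.21 -171.81] F [-0.  -0.2 -0.8] w 0.0519 q [ 41.  19. -53.  92.  16.  76.  83.]
d [ 0.1035  0.2743 -0.0022] rv [-0.09  0.2  -7.81]
```

View pics/s4.png

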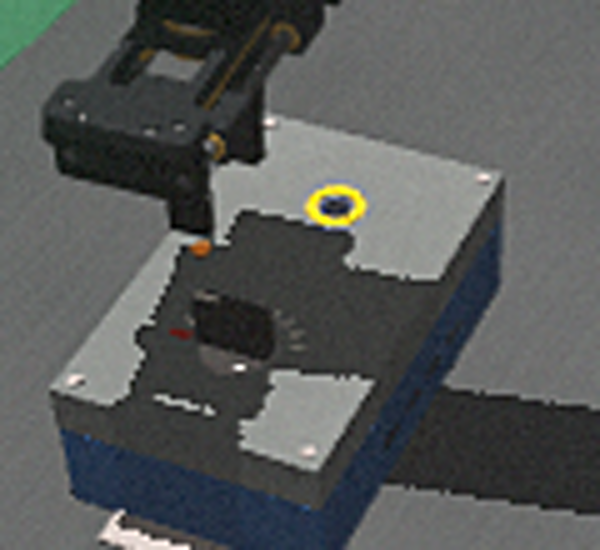

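The bar now points at the red mark at crop (180,333). Going over the pin.

Emit:
servo_tool(increments=[[[0.103,0.274,-0.01,0,0,38,0.2],[0.103,0.274,-0.01,0,0,38,0.2],[0.103,0.274,-0.01,0,0,38,0.2],[0.103,0.274,-0.01,0,0,38,0.2],[0.103,0.274,-0.01,0,0,38,0.2],[0.103,0.274,-0.01,0,0,38,0.2],[0.103,0.274,-0.01,0,0,38,0.2],[0.103,0.274,-0.01,0,0,38,0.2],[0.103,0.274,-0.01,0,0,38,0.2],[0.103,0.274,-0.01,0,0,38,0.2]]])

```text
time_s: 7.7
tool_pos: [0.45, 0.2588, 0.2058]
tool_rot: [-179.9, -0.0, 150.0]
force: [0.4, 0.9, 0.9]
grip_width: 0.0523
```

```bash
python3 - <<'E'
from h import *
s=cam('side');t=cam('top')
crop(s,140,180,300,330,4,'pics/s5.png');crop(t,130,110,330,260,4 if 0 else 3.9,'pics/t5.png')
E
python3 go.py .4505 .261 .072 150
```

```text
t 7.8 pos [0.4499 0.2593 0.2061] rot [-1.7997e+02 -3.0000e-02  1.5005e+02] F [-0.2  0.1  0.6] w 0.0523 q [ 22.   8. -59. 101.   7.  75.  22.]
d [0.0003 0.0018 0.1341] rv [-0.03 -0.03  0.05]
```

View pics/s5.png

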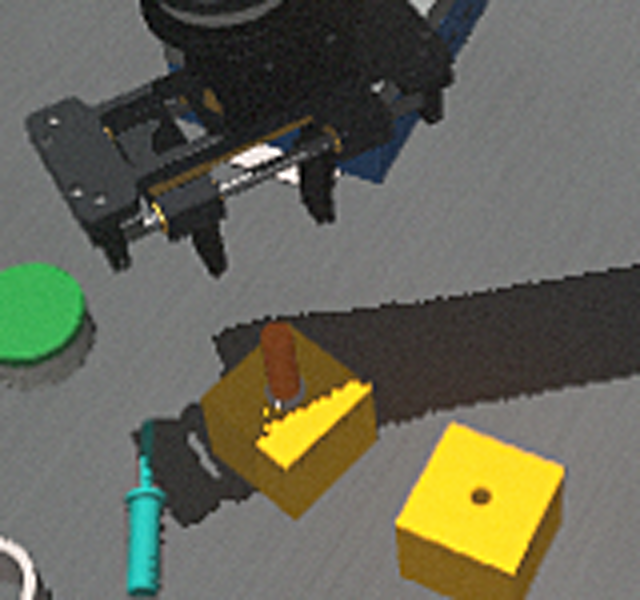

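View pics/t5.png

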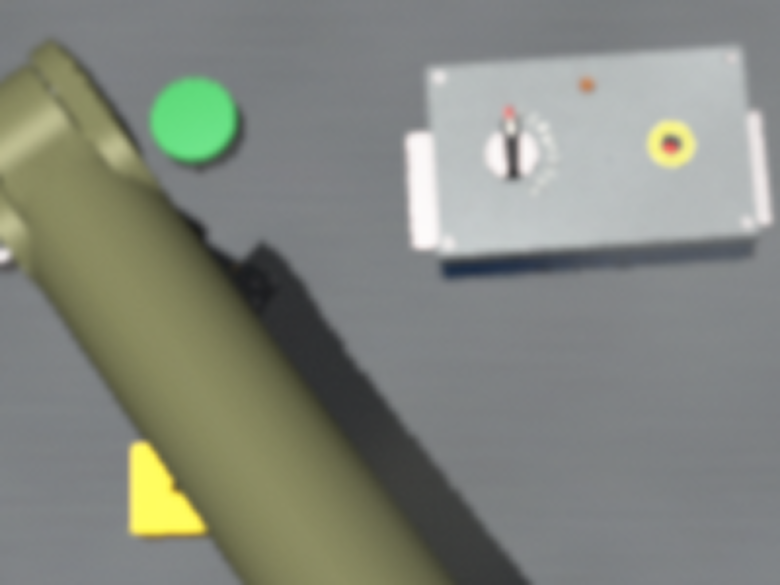

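The top view shows the knob bar at the red mark, crop (510,112), so the knob is at zero. The turquoise look-alike has toppled and lies at side (175,308); it was balanced on its tip and nothing of mine went near it. The orange pin still stands upright at crop (278,360). Descending partway.

Emit:
servo_tool(increments=[[[0,0.002,0.05,0,0,0,0.2],[0,0.002,0.075,0,0,0,0.2],[0,0.002,0.075,0,0,0,0.2],[0,0.002,0.075,0,0,0,0.2]]])

```text
time_s: 8.2
tool_pos: [0.4506, 0.2623, 0.132]
tool_rot: [180.0, -0.0, 150.2]
force: [0.8, 0.4, 0.4]
grip_width: 0.0522
```

```bash
python3 - <<'E'
from h import *
s=cam('side');o=env.get_obs()
crop(s,140,200,280,330,4.5,'pics/s6.png')
print((proj(s,o['tool_pos'])-[140,200])*4.5, (proj(s,[.4505,.261,.119])-[140,200])*4.5)
E
python3 go.py .4505 .261 .072 150
```

```text
[[300.10392996 266.67186161]] [[306.04537218 280.90214395]]
t 8.25 pos [0.4512 0.2628 0.1328] rot [1.7991e+02 4.0000e-02 1.5016e+02] F [ 0.  -0.1  1. ] w 0.052 q [ 19.  13. -58. 106.  12.  67.  17.]
d [-0.0002 -0.002   0.0608] rv [0.09 0.04 0.16]
```

View pics/s6.png

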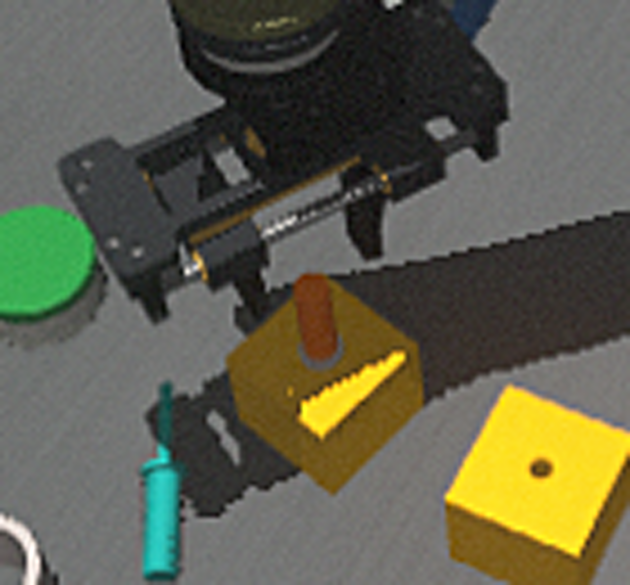

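The fingers straddle the handle (tips (255,310) and (375,257), handle top (315,283)). Going down and gripping.

Emit:
servo_tool(increments=[[[0,-0.001,0.03,0,0,0,0.2],[0,-0.001,0.05,0,0,0,0.2],[0,-0.001,0.06,0,0,0,0.2],[0,-0.001,0.06,0,0,0,0.2],[0,-0.001,0.06,0,0,0,-1],[0,-0.001,0.06,0,0,0,-1],[0,-0.001,0.06,0,0,0,-1],[0,-0.001,0.06,0,0,0,-1],[0,-0.001,0.06,0,0,0,-1],[0,-0.001,0.06,0,0,0,-1],[0,-0.001,0.06,0,0,0,-1]]], squeeze=20)

```text
time_s: 9.35
tool_pos: [0.4499, 0.2617, 0.0717]
tool_rot: [180.0, 0.0, 150.2]
force: [-0.4, 0.2, 2.0]
grip_width: 0.0175
```

```bash
python3 - <<'E'
from h import *
s=cam('side');o=env.get_obs();print(o['wrist_torque'])
crop(s,140,200,280,330,4.5,'pics/s7.png')
E
python3 go.py .4505 .261 .072 150
```

```text
[ 0.01933089 -0.10359773  0.04161884]
t 9.4 pos [0.4499 0.2617 0.0717] rot [1.7999e+02 2.0000e-02 1.5020e+02] F [-0.2 -0.4  2.3] w 0.0174 q [ 16.  18. -56. 110.  17.  61.  14.]
d [-0.0008 -0.0003 -0.0003] rv [0.01 0.02 0.2 ]
```

View pics/s7.png

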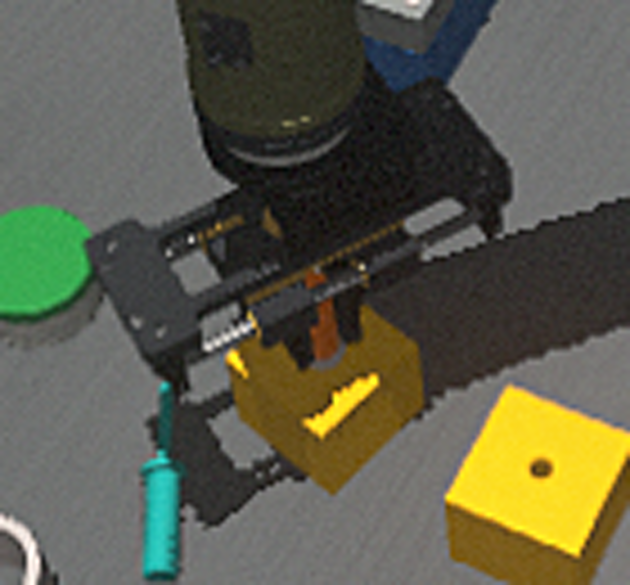

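The handle is held (width 17.5 mm against 18). Firming up the grip and lifting straight up.

Emit:
servo_tool(increments=[[[0,0,0,0,0,0,-1],[0,0,0,0,0,0,-1],[0,0,-0.02,0,0,0,-1],[0,0,-0.04,0,0,0,-1],[0,0,-0.07,0,0,0,-1],[0,0,-0.1,0,0,0,-1],[0,0,-0.13,0,0,0,-1],[0,0,-0.165,0,0,0,-1],[0,0,-0.165,0,0,0,-1],[0,0,-0.165,0,0,0,-1]]], squeeze=40)

```text
time_s: 10.4
tool_pos: [0.4498, 0.2614, 0.2364]
tool_rot: [-180.0, 0.0, 150.2]
force: [0.3, 0.2, -2.1]
grip_width: 0.017
```

```bash
python3 - <<'E'
from h import *
s=cam('side');t=cam('top')
crop(s,140,150,290,280,4.5,'pics/s8.png')
E
python3 go.py .604 -.1247 .225 150
```

```text
t 10.5 pos [0.449  0.2609 0.235 ] rot [-1.7988e+02 -8.0000e-02  1.5019e+02] F [ 0.7  0.8 -1.3] w 0.0171 q [ 23.   7. -60.  99.   6.  78.  22.]
d [-0.3262 -0.2575  0.0101] rv [-0.12 -0.08  0.19]
```

View pics/s8.png

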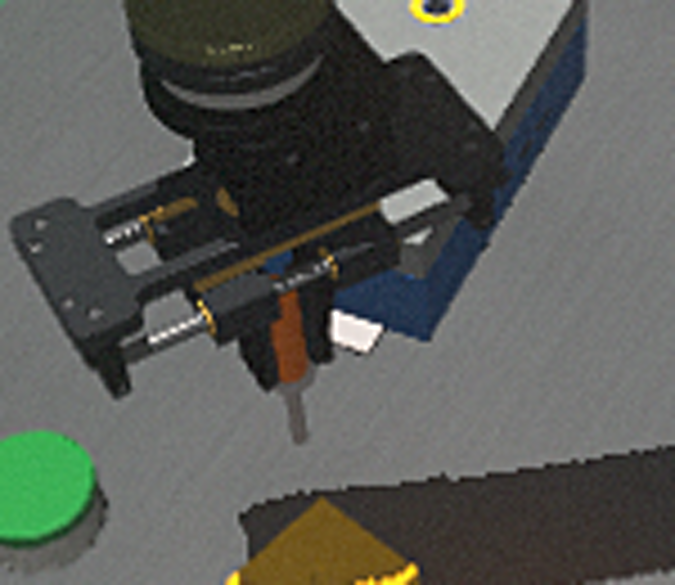

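The pin is out of the stand and straight, with its tip at crop (300,440). Moving over the aperture, staying high.

Emit:
servo_tool(increments=[[[-0.033,-0.026,0,0,0,0,-1],[-0.066,-0.052,0,0,0,0,-1],[-0.1,-0.079,0,0,0,0,-1],[-0.135,-0.106,0,0,0,0,-1],[-0.17,-0.134,0,0,0,0,-1],[-0.205,-0.162,0,0,0,0,-1],[-0.24,-0.19,0,0,0,0,-1],[-0.275,-0.217,0,0,0,0,-1],[-0.3,-0.237,0,0,0,0,-1],[-0.318,-0.251,0,0,0,0,-1],[-0.326,-0.257,0,0,0,0,-1],[-0.326,-0.257,0.02,0,0,0,-1],[-0.326,-0.257,0.04,0,0,0,-1],[-0.326,-0.257,0.055,0,0,0,-1],[-0.326,-0.257,0.055,0,0,0,-1],[-0.326,-0.257,0.055,0,0,0,-1]]])

```text
time_s: 12.1
tool_pos: [0.6048, -0.1228, 0.1814]
tool_rot: [-180.0, -0.0, 150.3]
force: [-1.2, 0.4, -0.9]
grip_width: 0.0174
```

```bash
python3 - <<'E'
from h import *
s=cam('side');t=cam('top');o=env.get_obs()
crop(s,170,80,290,200,5,'pics/s9.png');crop(t,230,90,350,190,5,'pics/t9.png')
p=o['tool_pos'];print((proj(s,p-[0,0,.062])-[170,80])*5,(proj(t,p-[0,0,.062])-[230,90])*5)
E
python3 go.py .604 -.1247 .17 150
```

```text
[[324.58508927 313.10587785]] [[358.41495948 269.0334626 ]]
t 12.2 pos [ 0.6055 -0.1231  0.1826] rot [1.7998e+02 9.0000e-02 1.5023e+02] F [ 1.   0.3 -1. ] w 0.0176 q [ 43.  21. -43.  90.  15.  75.  59.]
d [ 0.0006 -0.0021  0.0126] rv [0.02 0.09 0.23]
```

View pics/s9.png

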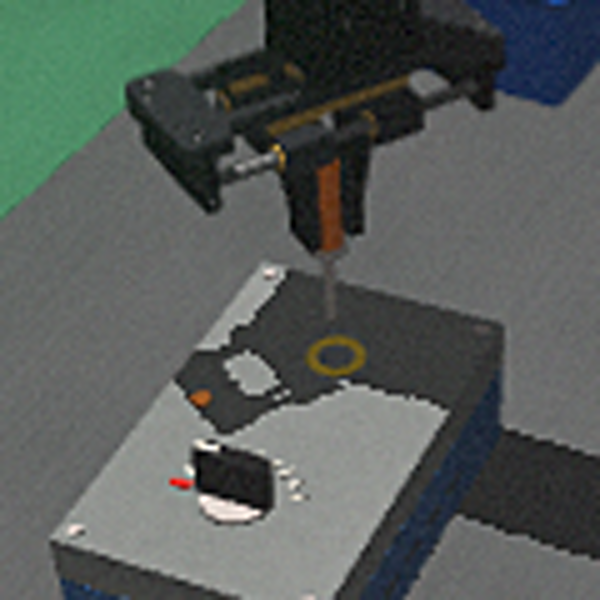

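View pics/t9.png

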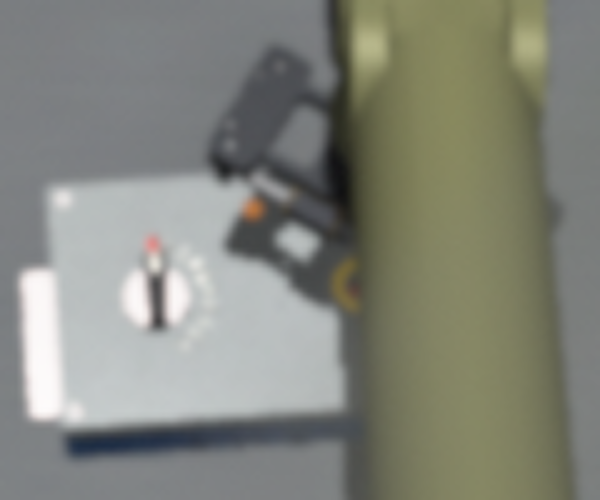

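Side crop: tip at (332,318), ring centre at (336,356), knob bar on the red mark. The top view shows the forearm covering the aperture. I'll work out the tip-to-ring offset from the side rays.

```bash
cat > off.py <<'E'
import sys
from h import *
from scipy.spatial.transform import Rotation as R
tu,tv,ru,rv,k,x0,y0=map(float,sys.argv[1:8]); o=env.get_obs(); s=cam('side')
f=lambda x,y:((x+.5)/k-.5+x0,(y+.5)/k-.5+y0)
zt=o['tool_pos'][2]-.062
a=onz(s,f(tu,tv),zt);b=onz(s,f(ru,rv),.09);d=b-a
# tip: visible lowest
print('tip',a,'ring',b,'d world',d[:2],'tcp-tip',o['tool_pos'][:2]-a[:2],'tool-axes',R.from_euler('xyz',o['tool_rot'],degrees=True).inv().apply([d[0],d[1],0]))
print('cam',-s['R'].T@s['t'])
E
python3 off.py 332 318 336 356 5 170 80
```

```text
tip [ 0.60142303 -0.12229321  0.12058306] ring [ 0.60173113 -0.12464675  0.09      ] d world [ 0.0003081  -0.00235354] tcp-tip [ 0.0040998  -0.00083652] tool-axes [-1.43611245e-03 -1.88988155e-03  1.35417421e-06]
cam [0.09507573 0.6768512  0.89544605]
```

Emit:
servo_tool(increments=[[[-0.0015,-0.002,0.01,0,0,0,-1],[-0.0015,-0.002,0.02,0,0,0,-1],[-0.0015,-0.002,0.024,0,0,0,-1],[-0.0015,-0.002,0.024,0,0,0,-1],[-0.0015,-0.002,0.024,0,0,0,-1]]])

```text
time_s: 12.75
tool_pos: [0.6052, -0.1259, 0.1574]
tool_rot: [-180.0, -0.0, 150.2]
force: [1.0, -0.6, -1.2]
grip_width: 0.0167
```

Run:
```python
from h import *
s=cam('side');o=env.get_obs();print(o['tool_pos'])
crop(s,215,115,260,165,12,'pics/s10.png')
```

```text
[ 0.60539377 -0.12588857  0.15768141]
```

View pics/s10.png

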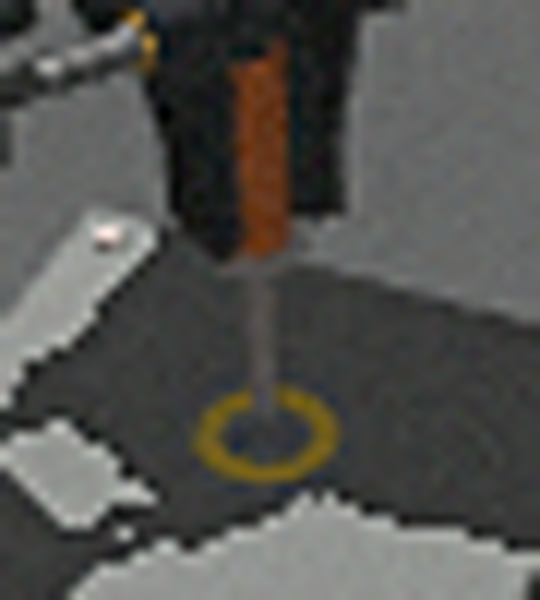

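```bash
python3 off.py 268 428 267 434 12 215 115
python3 - <<'E'
from h import *
s=cam('side');f=cv2.cvtColor(s['frame'],cv2.COLOR_BGR2HSV);g=s['frame'][140:160,228:248].max(2)
print(g)
m,b=blobs(s,(18,90,60),(35,255,255));print([x for x in b if 225<x[0][0]<245 and x[0][1]<160])
E
```

```text
tip [ 0.59929377 -0.12139175  0.09568141] ring [ 0.60196036 -0.12499367  0.09      ] d world [ 0.00266659 -0.00360192] tcp-tip [ 0.00610001 -0.00449683] tool-axes [-4.10393608e-03 -1.80063503e-03  7.65262396e-07]
cam [0.09507573 0.6768512  0.89544605]
[[ 68  58  54  61  62  57  65  68  83  70  57  58  60  58  63  61  61  59
   59  56]
 [ 56  60  55  64  62  61  62  72  85  73  61  55  60  59  57  60  59  56
   60  59]
 [ 61  63  59  63  57  59  58  59  90  74  56  56  64  63  63  61  62  61
   63  54]
 [ 61  58  65  62  57  58  58  62  76  73  61  53  60  56  64  59  60  61
   62  64]
 [ 58  58  63  60  61  63  60  68  86  80  55  58  59  62  57  50  62  57
   61  63]
 [ 61  65  57  61  61  65  61  62  81  81  50  55  62  54  60  58  58  59
   62  59]
 [ 61  60  61  55  60  58  59  56  82  76  56  66  62  55  60  63  63  58
   58  60]
 [ 64  57  61  62  60  64  61  62  84  81  85  79  67  62  60  54  55  57
   62  55]
 [ 61  62  67  60  61  95 116 116  80  81 102 118 115  96  59  62  55  61
   64  56]
 [ 66  59  56  65 105 109  82  69  70  72  63  74 105 115  98  58  57  61
   63  60
[... 347 characters left out ...]
  61  59  61  61  81 102 119 124 120 116 115  73  57  63  58  55  57
   57  61]
 [ 57  60  58  51  60  60  63  66  65  56  61  57  52  47  58  53  56  56
   60  59]
 [ 52  59  63  59  56  59  63  54  63  57  54  84 160  73 165  40  48  53
   55  56]
 [ 58  59  62  60  53  59  57  55  56  47  71 164 162 156 163 156 154  44
   51  49]
 [ 57  55  59  58  56  51  49  45  77 167 157 153 150 149 154 152 155 157
  164 156]
 [ 55  51  56  45  46  75 171 163 161 155 147 148 150 150 149 154 146 151
  154 157]]
[((np.float64(237.3), np.float64(107.6)), [225, 102, 27, 12, 42]), ((np.float64(244.1), np.float64(110.9)), [243, 109, 3, 5, 8]), ((np.float64(236.7), np.float64(151.0)), [231, 147, 12, 8, 46])]
```

The single-frame tip reading is ambiguous by a few mm along the viewing direction. I'll average frames and measure several pin features.

Run:
```python
from h import *
fr=[];P=[]
for i in range(12):
    s=cam('side');fr.append(s['frame'].astype(float));P.append(env.get_obs()['tool_pos'])
a=np.mean(fr,0);p=np.mean(P,0);print(p)
np.save('a.npy',a)
c=np.clip(a[112:160,218:258]*1.8,0,255).astype(np.uint8)
cv2.imwrite('pics/avg.png',cv2.resize(c,None,fx=12,fy=12,interpolation=cv2.INTER_NEAREST))
print(a[132:156,232:242].max(2).round(0).astype(int))
cam0=-s['R'].T@s['t'];u=(p-cam0)[:2];u/=np.linalg.norm(u);print('view dir',u)
for dx,dy in((0,0),(.0025,0),(0,0)):pass
T=p-[0,0,.0617]
for n,q in(('tip',T),('tipfront',T-[*(.0035*u),0]),('collarbotfront',T+[*(-.012*u),.05]),('handlebotfront',T+[*(-.009*u),.054]),('ring',[.604,-.1248,.09])):print(n,proj(s,q))
```

```text
[ 0.60530366 -0.12596964  0.15768275]
[[ 28  28  38  88 106  97  92  63  21  22]
 [ 27  27  34  81 106  98  91  82  88  85]
 [ 25  26  32  69 107 100  90  80  93 108]
 [ 18  21  32  88 109 101  85  78  89 108]
 [ 52  49  83  84  84  79  80  81 100 110]
 [ 62  74  87  86  83  79  74  56  58  70]
 [ 61  58  59  69  78  66  56  59  58  56]
 [ 61  58  60  68  82  76  57  59  59  58]
 [ 60  58  60  67  84  77  58  59  59  58]
 [ 60  59  58  69  82  76  56  57  58  60]
 [ 60  58  58  63  84  80  56  59  60  61]
 [ 60  58  56  62  83  77  56  59  61  59]
 [ 61  60  61  63  85  77  53  59  59  60]
 [ 61  60  59  58  84  79  53  59  60  57]
 [ 60  59  58  56  81  77  57  60  60  60]
 [ 60  60  59  80  78  80  82  82  65  61]
 [ 59  91 121 115  80  84 100 120 115  93]
 [104 113  80  68  66  72  61  71 100 115]
 [114  93  63  59  57  56  59  59  61 110]
 [110  72  57  57  56  58  58  57  59  99]
 [117 106  60  58  61  62  60  53  88 117]
 [100 117 115  95  66  70  82  88 118 107]
 [ 57  85 103 118 120 120 119 115  76  59]
 [ 60  60  61  62  68  66  59  54  52  49]]
view dir [ 0.53638301 -0.84397469]
tip [[235.87827433 148.61656012]]
tipfront [[235.92559528 149.38815463]]
collarbotfront [[235.21485627 137.78765477]]
handlebotfront [[235.10618199 136.0117202 ]]
ring [[236.15768942 150.53960284]]
```

View pics/avg.png

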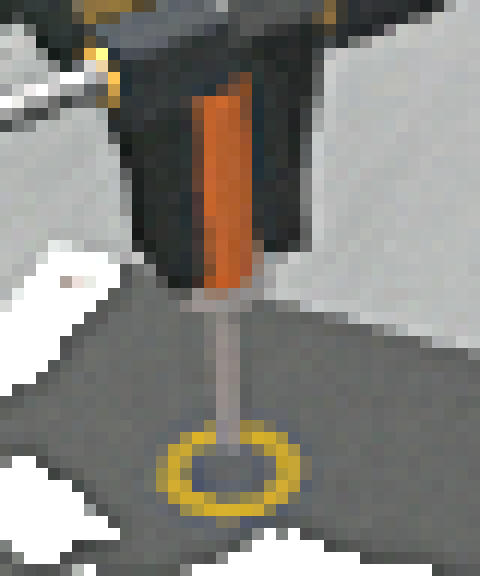

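Run:
```python
from h import *
from scipy.spatial.transform import Rotation as R
s=cam('side');o=env.get_obs()
for tv in(148.2,148.6):
    a=onz(s,(236.4,tv),.096);b=onz(s,(236.7,150.9),.09);d=b-a
    print(a,b,d,R.from_euler('xyz',o['tool_rot'],degrees=True).inv().apply([d[0],d[1],0]))
# collar: axis
u=np.array([.536,-.844,0])
c=onz(s,(236.4,137.5),.146)+.012*u;h=onz(s,(236.4,135.7),.15)+.009*u;print('axis from collar',c,'handle',h)
```

```text
[ 0.60488016 -0.12828718  0.096     ] [ 0.60176611 -0.12412178  0.09      ] [-0.00311405  0.0041654  -0.006     ] [ 4.77240525e-03  2.06688741e-03 -9.03489785e-08]
[ 0.6039694  -0.12671742  0.096     ] [ 0.60176611 -0.12412178  0.09      ] [-0.00220328  0.00259565 -0.006     ] [ 3.20192654e-03  1.15736780e-03 -3.85978352e-08]
axis from collar [ 0.60295295 -0.12860273  0.146     ] handle [ 0.60273917 -0.1288402   0.15      ]
```

Averaged: the tip is at (236.4,148.3) and the ring centre at (236.7,150.9). With the collar and the model position, this puts the tip about 3 mm too far from the camera. Correcting and easing down while watching the force.

Emit:
servo_tool(increments=[[[0.0028,0.0016,0,0,0,0,-1],[0.0028,0.0016,0,0,0,0,-1],[0.0028,0.0016,0.003,0,0,0,-1],[0.0028,0.0016,0.006,0,0,0,-1],[0.0028,0.0016,0.008,0,0,0,-1],[0.0028,0.0016,0.01,0,0,0,-1],[0.0028,0.0016,0.01,0,0,0,-1]]])

```text
time_s: 14.25
tool_pos: [0.6033, -0.1232, 0.1471]
tool_rot: [-180.0, -0.0, 150.2]
force: [-0.2, -0.1, -0.7]
grip_width: 0.0173
```

```bash
cat > av.py <<'E'
import sys
from h import *
fr=[];P=[];F=[]
for i in range(6):
    s=cam('side');fr.append(s['frame'].astype(float));o=env.get_obs();P.append(o['tool_pos']);F.append(o['force'])
a=np.mean(fr,0);print(o['time_s'],np.mean(P,0),np.mean(F,0),o['wrist_torque'],o['grip_width'])
c=np.clip(a[112:165,213:263]*1.8,0,255).astype(np.uint8)
cv2.imwrite(sys.argv[1],cv2.resize(c,None,fx=10,fy=10,interpolation=cv2.INTER_NEAREST))
E
python3 av.py pics/av2.png
```

```text
14.55 [ 0.60363233 -0.1232086   0.14755298] [ 0.0096165   0.16942583 -0.73191796] [ 0.07596255 -0.15601249 -0.02087226] 0.01754252966570868
```

View pics/av2.png

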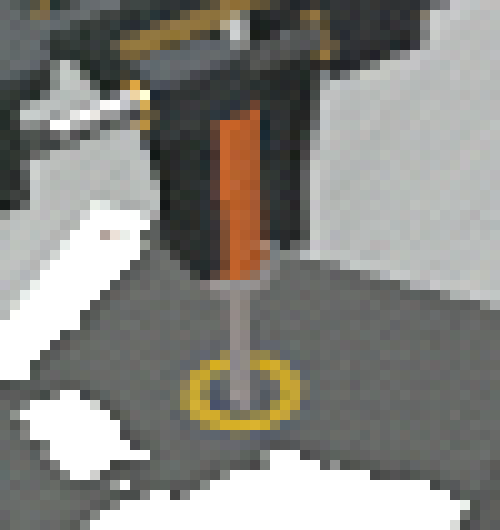

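The tip is now below panel level with no contact force. The shaft sits at crop (239,395) against ring centre (242,393), so it is well centred. Going down to the button.

Emit:
servo_tool(increments=[[[0,0,0.004,0,0,0,-1],[0,0,0.008,0,0,0,-1],[0,0,0.012,0,0,0,-1],[0,0,0.016,0,0,0,-1],[0,0,0.019,0,0,0,-1],[0,0,0.019,0,0,0,-1]]], squeeze=50)

```text
time_s: 15.15
tool_pos: [0.6035, -0.1232, 0.1284]
tool_rot: [-180.0, -0.0, 150.2]
force: [-0.9, -0.6, 2.7]
grip_width: 0.0171
```

Emit:
servo_tool(increments=[[[0,0,0.001,0,0,0,-1],[0,0,0.002,0,0,0,-1],[0,0,0.003,0,0,0,-1],[0,0,0.003,0,0,0,-1]]])

```text
time_s: 15.55
tool_pos: [0.6036, -0.1232, 0.1257]
tool_rot: [-180.0, 0.0, 150.2]
force: [-1.1, 1.2, 3.7]
grip_width: 0.0171
```

Emit:
servo_tool(increments=[[[0,0,0.001,0,0,0,-1],[0,0,0.002,0,0,0,-1],[0,0,0.003,0,0,0,-1],[0,0,0.003,0,0,0,-1]]])

```text
time_s: 15.95
tool_pos: [0.6036, -0.1232, 0.1225]
tool_rot: [-180.0, 0.0, 150.2]
force: [-1.8, -0.6, 4.3]
grip_width: 0.0173
```

Emit:
servo_tool(increments=[[[0,0,0.001,0,0,0,-1],[0,0,0.0015,0,0,0,-1],[0,0,0.0015,0,0,0,-1],[0,0,0.0015,0,0,0,-1]]])

```text
time_s: 16.35
tool_pos: [0.6037, -0.1232, 0.1216]
tool_rot: [-180.0, 0.0, 150.2]
force: [-2.8, 0.1, 6.8]
grip_width: 0.0171
```

Emit:
servo_tool(increments=[[[0,0,0.001,0,0,0,-1],[0,0,0.001,0,0,0,-1],[0,0,0.001,0,0,0,-1]]])

```text
time_s: 16.65
tool_pos: [0.6039, -0.1232, 0.1215]
tool_rot: [-180.0, 0.1, 150.2]
force: [-4.2, 0.4, 10.4]
grip_width: 0.017
```

The TCP stopped at 0.1215 m (0.1217 expected for fully down) and the force rose to about 11 N, so the button is on its stop. Holding and checking.

Emit:
servo_tool(increments=[[[0,0,0.0005,0,0,0,-1],[0,0,0.0005,0,0,0,-1],[0,0,0.0005,0,0,0,-1],[0,0,0.0005,0,0,0,-1],[0,0,0.0005,0,0,0,-1],[0,0,0.0005,0,0,0,-1]]])

```text
time_s: 17.25
tool_pos: [0.6039, -0.1232, 0.1214]
tool_rot: [-180.0, 0.1, 150.2]
force: [-4.9, 1.2, 13.4]
grip_width: 0.0172
```

```bash
python3 av.py pics/av3.png
python3 - <<'E'
from h import *
s=cam('side');t=cam('top');cv2.imwrite('pics/fs.png',s['frame']);cv2.imwrite('pics/ft.png',t['frame'])
crop(t,228,115,275,185,8,'pics/kf.png')
E
```

```text
17.55 [ 0.60392927 -0.12321838  0.12139254] [-4.72937324  0.40035587 12.8985747 ] [0.14062036 1.27777573 0.01384126] 0.01702163825123401
```

View pics/av3.png

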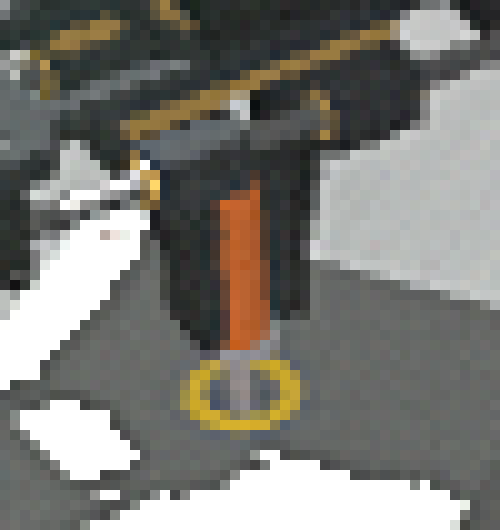

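View pics/fs.png

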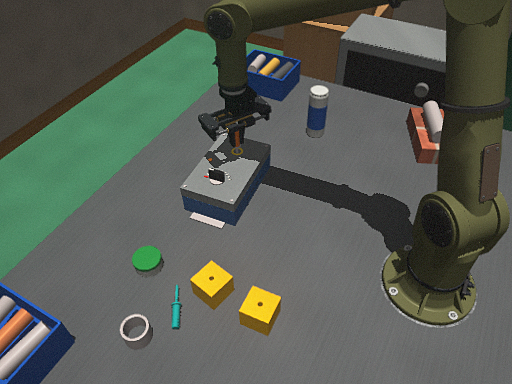

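View pics/kf.png

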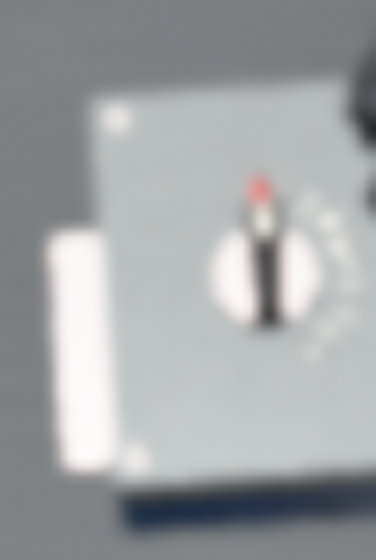

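The final frames show the pin upright through the ring at crop (240,385) and still gripped. The knob's white end is on the red mark at crop (262,190). The tin (147,259), collar (136,330) and can (317,112) are unmoved.

```bash
python3 -c "
from cell import env
print(env.sign_off())"
```

```text
the job is handed in; nothing more can be done
None
```

I handed the job in at about 17.7 s with the button held down and the pin still in the gripper.

- **Knob:** I turned it about 35° anticlockwise until the torque rose to about 0.4 N m at the zero stop. The last top view shows its white end on the red mark.
- **Pin and button:** I lifted the orange pin out of the farther stand and lowered it through the aperture without contact on the way in. The button bottomed out with the TCP at 0.1214 m, against 0.1217 m expected for fully down. The press is about 13 N, well above the 6 N spring, and the grip width held steady at 17 mm.
- **Bystanders:** the tin, can and pipe collar are where they began in the last side view.

**What disagreed or went unexpectedly:**
- **Camera disagreement:** the two cameras differed by about 5 mm, so I used averages. My first side-view tip readings at the aperture conflicted by several mm. I resolved that by averaging frames and correcting by about 3 mm.
- **Turquoise pin:** the look-alike, which began balanced on its tip, fell over on the bench before I got to the stand. The gripper had not come near it, and it stayed on the bench.
- **Sideways force:** about 5 N remained on the tool at the end, well within limits.

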